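Sweep the loose nuts off the sorting board into the catch tray

ROBOT

A 6-joint arm with a two-finger parallel gripper is mounted at the origin on the work surface. World frame = base frame: x ahead of the robot, y to its left, z up, the work surface at z = 0. Lengths are in m, angles in rad, forces in N, time in s.
With the tool pointing down it reaches from about 0.25 to 0.725 m from the base axis. Payload 4 kg.
Tool frame: the origin (TCP) lies between the finger pads; the fingertips stand 17 mm ahead of it and the grasp point (between the pads) lies 2 mm behind it; z points along the fingers, x is the direction in which the jaws open and shut, and the axes are right-handed (so a half turn about z gives the same grasp; the last joint's range is limited). The gripper opens to 85 mm and grips with 20 to 120 N. Pads are 22 mm wide; open, the fingers measure 114 mm over their backs; the gripper's body (76 mm by 85 mm) begins 54 mm behind the grasp point. The pads swing forward as they close: fully open they stand 13 mm farther back than shut.
Start: joints at [1.121, 0.241, 0.005, 1.335, 0, 1.571], TCP at [0.217, 0.45, 0.248] pointing down, gripper open.
Joint ranges: [-2.72, 2.72], [-1.05, 1.87], [-1.09, 1.28], [-1.99, 2.15], [-1.42, 1.44], [-3.14, 3.14]. Speed limits (rad/s): [2.79, 2.79, 3.14, 3.14, 3.14, 3.14].

INTERFACE

Orientations are given as a unit quaternion [x, y, z, w].
In Python, from workcell import telemetry, cams, workorder gives the robot as it stands. The module is installed in compiled form; this text tells all that it offers.
- The arm moves only by the tool apply_moves, never from a script. Its argument "moves" is a list that holds one entry, the list of rows, each a list of 4 numbers: the shift along the tool's x, y, z in mm, then the turn about the tool's z in degrees. A call has exactly 10 rows; each row shifts and turns the pose as measured when the row begins, along the tool's axes as they then stand; what a row does not reach is not made up. A row lasts 1/10 s, in which the tool goes at most 50 mm and 8.59 degrees, less where a joint would pass 70% of its speed; a pose out of reach is approached as far as the arm can. A call with a gripper value outside its range is refused whole. "hand" is the gripper's target within -1 to 1 (fully open at 1, half-way at 0, shut at -1), set as the call begins (left out, the last holds). The fingers move at their own pace and stop on an object; the grip force is fixed at half the most. Time passes only in rows, so rows that do not move let the fingers close, or fill a call up. It gives the time, the measured TCP pose, the force and the opening at its end, in the units of the state.
- telemetry.get_obs(): the state, without advancing time (a new reading comes with each control period).
- cams.camera(name): name is "scene" or "top" or "wrist"; returns a dict with "color" (400x640x3 uint8, red, green, blue), "fovy" (degrees; the focal length in pixels is half the picture's height over the tangent of half this angle, whatever the lens; pixels are square), "cx", "cy" (the principal point, pixels), "camera_from_world" (4x4, takes a point from world to camera coordinates). Camera axes: x right, y down, z forward; pixel columns grow to the right and rows downward; lengths in m; the calibration is good to about 2 mm. The wrist camera is an equidistant fisheye: a pixel r from the principal point sees the ray r / f radians off the axis. A picture is of the moment at which its call begins. There is no depth.
- workorder.job_done(): hands the job in, once; it reports no verdict.
The state is a dict: "clock": time; "joint_pos": joint angles; "joint_vel": joint speeds; "tau": joint torques, N m; "eef_pos": TCP position; "tool_rot": TCP orientation; "ft_force": force on the tool from outside, world axes, zero at the start; "ft_torque": the same for the moment, N m; "grip_width": finger opening in m.
Only numpy, scipy, OpenCV 4.12 (cv2) and the standard library are available. Lean on these libraries where they do the work, as an engineer would, in place of code of your own. Each camera call takes 0.05 s, during which the arm holds its last target. There are 200 camera calls.

TASK

Clear the sorting board by the drill press: with the fingertips, sweep the three steel nuts across the board and off its open end into the red catch tray. Only push them: do not lift or carry any nut. Leave the brass bushing standing where it is on the board, and do not disturb the oil bottle or the amber jar.

Things in the scene. Friction and masses are not known exactly. Their poses are not given: they have to be found in the camera images.
- board: fixed green-painted wooden sorting board, 230 mm (x) by 220 mm (y), top 45 mm above the bench; origin at the centre of its underside. Dark battens 10 mm wide and 10 mm high stand on it along its two x edges (inner faces 105 mm from the centre line); its y ends, 110 mm from the centre, are open and level. Its yaw varies by up to 15 degrees.
- tray: fixed red open catch tray, 220 mm (x) by 110 mm (y), 38 mm high, walls and floor 4 mm; origin at the centre of its underside. It stands 1 mm beyond one of the board's open ends (+y end in some starts, -y in others), axes parallel, centre 166 mm from the board's centre along the board's y. Its rim is 7 mm below the board's top, so a nut pushed over the end drops in.
- rack: fixed dark wooden drill-bit block against the board's other end, 210 mm (its x) by 100 mm (its y), 45 mm high, with a row of bit shanks along its middle up to 25 mm higher; origin at the centre of its underside, on the bench, 166 mm from the board's centre
- nut1_center (a point): steel hexagon nut lying loose and flat on the board, 30 mm across flats, 35 mm across corners, 16 mm high, 50 to 85 g; this point is its centre, 8 mm above its underside. It lies in a lane along the board's y of its own: 46 mm or more across the lanes from the centre of any other thing on the board, and 65 mm or more from both open ends.
- nut2_center (a point): steel hexagon nut lying loose and flat on the board, 30 mm across flats, 35 mm across corners, 16 mm high, 50 to 85 g; this point is its centre, 8 mm above its underside. It lies in a lane along the board's y of its own: 46 mm or more across the lanes from the centre of any other thing on the board, and 65 mm or more from both open ends.
- nut3_center (a point): steel hexagon nut lying loose and flat on the board, 30 mm across flats, 35 mm across corners, 16 mm high, 50 to 85 g; this point is its centre, 8 mm above its underside. It lies in a lane along the board's y of its own: 46 mm or more across the lanes from the centre of any other thing on the board, and 65 mm or more from both open ends.
- nut1: the first nut; origin at the centre of its underside as it is at the start, z up through the hole
- nut2: the second nut, like the first
- nut3: the third nut, like the first
- bushing: brass flanged bushing standing loose on the board in a lane of its own, flange 34 mm diameter and 8 mm high, body 24 mm diameter, 30 mm high in all; origin at the centre of its underside. Leave it alone.
- oil: yellow oil bottle with a red cap, 54 mm diameter, 130 mm high, standing loose on the bench to one side; origin at the centre of its underside. Leave it alone.
- jar: amber glass jar with a black lid, 70 mm diameter, 80 mm high, standing loose on the bench on the side opposite to the oil bottle; origin at the centre of its underside. Leave it alone.

How it is judged:
At the end, for the whole second after the job is handed in: The centres of all three nuts lie inside the walls of the red tray (within 107 mm of its centre along x, 52 mm along y), below its 38 mm rim, at rest; bushing, bottle and jar stand upright within 12 mm of where they started (x of nut1_center in the frame of tray between -0.107 and 0.107 m and y of nut1_center in the frame of tray between -0.052 and 0.052 m and height (world z) of each of nut1_center, nut2_center, nut3_center below 0.038 m and linear speed of each of nut1, nut2, nut3 below 0.02 m/s and x of nut2_center in the frame of tray between -0.107 and 0.107 m and y of nut2_center in the frame of tray between -0.052 and 0.052 m and x of nut3_center in the frame of tray between -0.107 and 0.107 m and y of nut3_center in the frame of tray between -0.052 and 0.052 m and distance of each of bushing, oil, jar from where it was at the start of the episode below 0.012 m and angle between each of bushing, oil, jar's own z axis and vertical below 0.2 rad); the robot touches nothing.
It fails at once if a nut is lifted: its centre rises above 69 mm over the bench, 16 mm above where it starts (height (world z) of any of nut1_center, nut2_center, nut3_center above 0.069 m).
It fails at once if the brass bushing is moved by more than 12 mm (distance of bushing from where it was at the start of the episode above 0.012 m).
It fails at once if the oil bottle or the jar is moved by more than 12 mm (distance of any of oil, jar from where it was at the start of the episode above 0.012 m).
It also fails if it takes over 59 s, if anything falls off the work surface, if the arm or the gripper's body presses on something with over 40 N, if the wrist force passes 120 N, or if a joint passes its speed limit or range.

## Working session

There is one attempt and no reset: what is moved stays moved. The work goes in short steps, Python scripts to look and compute and a tool call to move; the robot and the scene stay as the last step left them, time stands still between calls to the robot, and variables do not carry over. Pictures are saved under pics/ and viewed, about 8 in all and at most 12, crops included, and the job is handed in when it is done.

Besides the shell and the picture viewer there is one more tool, called after "Emit:" by a JSON object that holds its "method" and its "body". apply_moves: Moves the arm, as the interface text tells. Its arguments: {"type":"object","properties":{"moves":{"type":"array"},"hand":{"type":"number"}},"required":["moves"]}

```bash
mkdir -p pics; python3 - <<'E'
from workcell import telemetry, cams
import cv2,pickle
print(telemetry.get_obs())
d={}
for n in ("scene","top"):
    c=cams.camera(n); d[n]=c
    print(n,c["fovy"],c["cx"],c["cy"],c["camera_from_world"].round(4).tolist())
    cv2.imwrite(f"pics/{n}0.png",c["color"][:,:,::-1])
pickle.dump(d,open("c0.pkl","wb"))
E
```

```text
{'clock': 0.0, 'joint_pos': array([1.12099091e+00, 2.41441212e-01, 3.75380076e-03, 1.33517863e+00,
       1.04600419e-05, 1.57082602e+00]), 'joint_vel': array([ 0.0001155 ,  0.00060623,  0.00066304,  0.00064089, -0.00074745,
       -0.00039094]), 'tau': array([-1.49295447e-03, -3.72320259e+01,  2.52406347e+01,  1.70071435e-02,
       -2.44384346e-04, -5.66617601e-06]), 'eef_pos': array([0.21714271, 0.44974987, 0.24741009]), 'tool_rot': array([ 8.46999271e-01,  5.31593043e-01, -8.79288258e-04,  5.45719760e-04]), 'ft_force': array([-0.25363218,  0.14790201, -0.66879828]), 'ft_torque': array([ 0.02104821, -0.03418573, -0.01155884]), 'grip_width': 0.08521090333089171}
scene 52.30258448070946 319.6693222320065 200.85138540254053 [[-0.5257, 0.8505, 0.0131, 0.2902], [0.7337, 0.4612, -0.4989, -0.3872], [-0.4304, -0.2527, -0.8665, 1.2196], [0.0, 0.0, 0.0, 1.0]]
top 44.617565010777945 321.08984607869826 213.7129011653335 [[0.016, -0.9998, -0.0088, 0.0075], [-0.9888, -0.0146, -0.1484, 0.5567], [0.1483, 0.0111, -0.9889, 1.2186], [0.0, 0.0, 0.0, 1.0]]
```

View pics/top0.png

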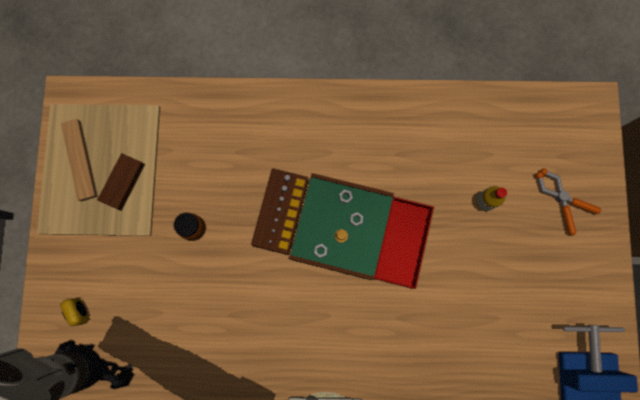

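View pics/scene0.png

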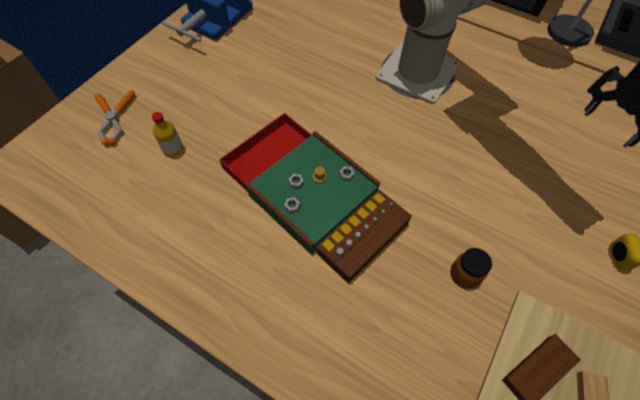

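```bash
cat >h.py <<'E'
import numpy as np,cv2
from scipy.optimize import least_squares
def ray(c,u,v):
    f=200/np.tan(np.radians(c["fovy"]/2)); M=c["camera_from_world"]; R=M[:3,:3]
    d=R.T@np.array([(u-c["cx"])/f,(v-c["cy"])/f,1.]); return -R.T@M[:3,3],d/np.linalg.norm(d)
def at_z(c,p,z):
    o,d=ray(c,*p); return (o+d*(z-o[2])/d[2])
def tri(cs,ps):
    A=0;b=0
    for c,p in zip(cs,ps):
        o,d=ray(c,*p);P=np.eye(3)-np.outer(d,d);A=A+P;b=b+P@o
    return np.linalg.solve(A,b)
def blobs(m,mn=15):
    n,l,s,ce=cv2.connectedComponentsWithStats(m.astype(np.uint8)); return [(int(s[i,4]),ce[i].round(1).tolist()) for i in range(1,n) if s[i,4]>=mn]
E
python3 - <<'E'
from h import *
import pickle
d=pickle.load(open("c0.pkl","rb"))
approx={"top":dict(n1=(346,196),n2=(357,219),n3=(321,251),b=(341,236)),"scene":dict(n1=(292,205),n2=(296,181),n3=(347,173),b=(319,174))}
cen={}
for n in d:
    im=cv2.cvtColor(d[n]["color"],cv2.COLOR_RGB2HSV); H,S,V=[im[...,i].astype(int) for i in range(3)]
    g=((H>50)&(H<95)&(S>80)).astype(np.uint8)
    cen[n]={}
    for k,(u,v) in approx[n].items():
        y,x=np.mgrid[v-12:v+13,u-12:u+13]; w=(g[v-12:v+13,u-12:u+13]==0)
        w=(S[v-12:v+13,u-12:u+13]<90)&(V[v-12:v+13,u-12:u+13]>70) if k!='b' else w&(H[v-12:v+13,u-12:u+13]<35)&(V[v-12:v+13,u-12:u+13]>60)
        cen[n][k]=((x[w].min()+x[w].max())/2,(y[w].min()+y[w].max())/2) if w.any() else None
        print(n,k,w.sum(),cen[n][k],x[w].mean(),y[w].mean())
    red=((H<8)|(H>172))&(S>150)&(V>60)
    for nm,m in(("board",g),("tray",red)):
        k,l,s,ce=cv2.connectedComponentsWithStats(m.astype(np.uint8)); i=1+np.argmax(s[1:,4])
        pts=np.argwhere(l==i)[:,::-1]
        z=0.045 if nm=="board" else 0.036
        P=np.array([at_z(d[n],p,z)[:2] for p in pts])
        r=cv2.minAreaRect((P*1000).astype(np.float32)); print(n,nm,r, cv2.boxPoints(r).round(0).tolist())
for k in approx["top"]:
    print(k,tri([d["top"],d["scene"]],[cen["top"][k],cen["scene"][k]]).round(4),at_z(d["top"],cen["top"][k],.055).round(4),at_z(d["scene"],cen["scene"][k],.055).round(4))
E
```

```text
scene n1 151 (np.float64(289.5), np.float64(207.0)) 290.7615894039735 203.95364238410596
scene n2 133 (np.float64(295.5), np.float64(179.0)) 295.57142857142856 179.27067669172934
scene n3 130 (np.float64(346.5), np.float64(173.0)) 346.4153846153846 171.69230769230768
scene b 181 (np.float64(319.0), np.float64(174.0)) 319.11049723756906 174.46408839779005
scene board ((538.7855834960938, -29.631668090820312), (226.85122680664062, 230.74391174316406), 76.78314971923828) [[401.0, -114.0], [625.0, -166.0], [677.0, 54.0], [452.0, 107.0]]
scene tray ((491.6741027832031, -197.42739868164062), (105.00355529785156, 221.79681396484375), 76.58402252197266) [[372.0, -223.0], [587.0, -274.0], [612.0, -172.0], [396.0, -121.0]]
top n1 128 (np.float64(345.5), np.float64(196.0)) 345.765625 195.6328125
top n2 141 (np.float64(354.5), np.float64(221.5)) 356.177304964539 218.8581560283688
top n3 147 (np.float64(320.0), np.float64(253.0)) 320.25850340136054 250.2721088435374
top b 154 (np.float64(344.0), np.float64(233.0)) 341.038961038961 235.44805194805195
top board ((526.6666870117188, -36.523895263671875), (216.4197540283203, 208.80335998535156), 76.65157318115234) [[400.0, -118.0], [603.0, -166.0], [653.0, 45.0], [450.0, 93.0]]
top tray ((487.4107666015625, -197.7545623779297), (108.83714294433594, 219.1422576904297), 76.716064453125) [[368.0, -226.0], [582.0, -276.0], [607.0, -170.0], [393.0, -120.0]]
n1 [ 0.6049 -0.0479  0.0403] [ 0.6015 -0.0461  0.055 ] [ 0.6118 -0.044   0.055 ]
n2 [ 0.5379 -0.0728  0.0501] [ 0.5357 -0.0696  0.055 ] [ 0.5417 -0.074   0.055 ]
n3 [0.4552 0.0165 0.0429] [0.4541 0.0171 0.055 ] [0.463  0.0191 0.055 ]
b [ 0.5035 -0.0385  0.0575] [ 0.5058 -0.0431  0.055 ] [ 0.5003 -0.0347  0.055 ]
```

Emit:
{"method": "apply_moves", "body": {"moves": [[[0,0,0,7.8],[0,0,0,7.8],[0,0,0,7.8],[0,0,0,7.8],[0,0,0,7.8],[0,0,0,7.8],[0,0,0,7.8],[0,0,0,7.8],[0,0,0,7.8],[0,0,0,7.8]]], "hand": -0.6}}

```text
clock: 1.1
eef_pos: [0.2155, 0.4464, 0.2419]
tool_rot: [0.989, -0.148, -0.002, 0.007]
ft_force: [0.2, 0.1, 0.1]
grip_width: 0.0173
```

Emit:
{"method": "apply_moves", "body": {"moves": [[[21,20,0,0],[21,20,0,0],[21,20,0,0],[21,20,0,0],[21,20,0,0],[21,20,0,0],[21,20,0,0],[21,20,0,0],[21,20,0,0],[21,20,0,0]]]}}

```text
clock: 2.1
eef_pos: [0.3591, 0.1855, 0.2399]
tool_rot: [0.989, -0.145, -0.005, 0.011]
ft_force: [-0.1, 0.6, -0.4]
grip_width: 0.0171
```

Emit:
{"method": "apply_moves", "body": {"moves": [[[21,20,0,0],[21,20,0,0],[21,20,0,0],[21,20,0,0],[21,20,0,0],[21,20,0,0],[21,20,0,0],[21,20,0,0],[21,20,0,0],[0,0,0,0]]]}}

```text
clock: 3.1
eef_pos: [0.4911, -0.0546, 0.2385]
tool_rot: [0.989, -0.147, -0.009, 0.012]
ft_force: [-0.8, 0.1, -0.0]
grip_width: 0.0171
```

```bash
python3 - <<'E'
from workcell import telemetry, cams
import cv2,pickle
c=cams.camera("wrist"); c["obs"]=telemetry.get_obs()
print(c["fovy"],c["cx"],c["cy"],c["camera_from_world"].round(3).tolist(),c["obs"]["eef_pos"],c["obs"]["tool_rot"])
pickle.dump(c,open("w0.pkl","wb")); cv2.imwrite("pics/w0.png",c["color"][:,:,::-1])
E
```

```text
65.70646984690485 326.0647453854481 197.86624043972472 [[0.957, -0.291, -0.014, -0.483], [-0.268, -0.899, 0.347, 0.039], [-0.114, -0.328, -0.938, 0.407], [0.0, 0.0, 0.0, 1.0]] [ 0.49012283 -0.05342439  0.23837241] [ 0.98912243 -0.14635234 -0.00930794  0.01145339]
```

View pics/w0.png

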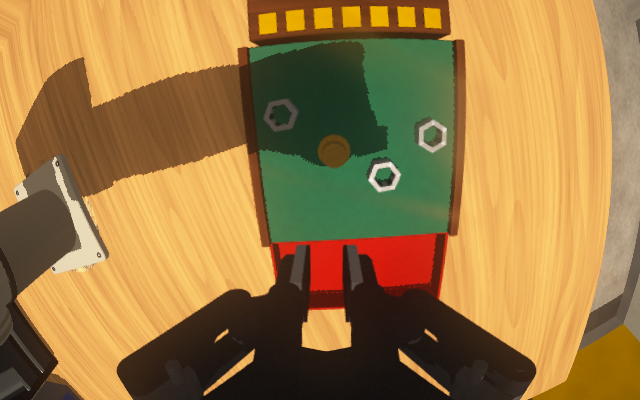

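The wrist view shows the three nuts at (281,115), (432,136), (384,176), the bushing at (333,150), the rack at the top and the red tray at the bottom.

```bash
cat >>h.py <<'E'
def wray(c,u,v):
    f=200/np.tan(np.radians(c["fovy"]/2)); M=c["camera_from_world"]; R=M[:3,:3]
    x,y=u-c["cx"],v-c["cy"]; r=np.hypot(x,y); t=r/f
    d=R.T@np.array([np.sin(t)*x/r,np.sin(t)*y/r,np.cos(t)]); return -R.T@M[:3,3],d
def w_z(c,p,z):
    o,d=wray(c,*p); return o+d*(z-o[2])/d[2]
def tri2(rays):
    A=0;b=0
    for o,d in rays:
        P=np.eye(3)-np.outer(d,d);A=A+P;b=b+P@o
    return np.linalg.solve(A,b)
E
python3 - <<'E'
from h import *
import pickle
w=pickle.load(open("w0.pkl","rb")); d=pickle.load(open("c0.pkl","rb"))
px=dict(n1=(432,136),n2=(384,176.5),n3=(281,115.5),b=(333.5,149))
tp=dict(n1=(345.8,195.6),n2=(356.5,218.9),n3=(320.5,250.3),b=(341,235.5)); sc=dict(n1=(291,204.2),n2=(295.6,180),n3=(346.4,172.5),b=(319.1,174.5))
yaw=np.radians(-13.3); ex=np.array([np.cos(yaw),np.sin(yaw)]); ey=np.array([-np.sin(yaw),np.cos(yaw)]); B=np.array([.527,-.036])
for k in px:
    z=.058 if k!='b' else .065
    a=w_z(w,px[k],z);t=at_z(d["top"],tp[k],z);s=at_z(d["scene"],sc[k],z)
    T=tri2([wray(w,*px[k]),ray(d["top"],*tp[k]),ray(d["scene"],*sc[k])])
    q=(a[:2]+t[:2])/2-B
    print(k,a.round(3),t.round(3),s.round(3),"tri",T.round(4),"board xy",(q@ex).round(4),(q@ey).round(4))
for nm,p,z in (("LTgreen",(249,47),.045),("LBbatten",(266,246),.055),("RBbatten",(452,236),.055),("RTbatten",(461,40),.055),("LTbatten",(243,48),.055),("edge L",(274,243),.045),("edge R",(447,233),.045)):
    a=w_z(w,p,z)[:2]; print(nm,a.round(4),((a-B)@ex).round(4),((a-B)@ey).round(4))
E
```

```text
n1 [ 0.604 -0.045  0.058] [ 0.602 -0.047  0.058] [ 0.605 -0.044  0.058] tri [ 0.6038 -0.046   0.0545] board xy 0.0763 0.008
n2 [ 0.545 -0.073  0.058] [ 0.542 -0.074  0.058] [ 0.545 -0.071  0.058] tri [ 0.5439 -0.0739  0.054 ] board xy 0.025 -0.0328
n3 [0.464 0.017 0.058] [0.461 0.016 0.058] [0.464 0.019 0.058] tri [0.4617 0.0167 0.0528] board xy -0.0748 0.036
b [ 0.504 -0.03   0.065] [ 0.498 -0.035  0.065] [ 0.507 -0.03   0.065] tri [ 0.5011 -0.034   0.0525] board xy -0.026 -0.0024
LTgreen [0.4525 0.0953] -0.1027 0.1107
LBbatten [ 0.398 -0.116] -0.1071 -0.1075
RBbatten [ 0.6087 -0.1671] 0.1097 -0.1088
RTbatten [0.6617 0.0447] 0.1125 0.1095
LTbatten [0.4486 0.0945] -0.1064 0.1089
edge L [ 0.4049 -0.1195] -0.0996 -0.1093
edge R [ 0.6058 -0.1673] 0.1069 -0.1096
```

```bash
cat >go.py <<'E'
import sys,numpy as np
from scipy.spatial.transform import Rotation as Ro
from workcell import telemetry
o=telemetry.get_obs(); yaw=np.radians(-13.4); B=np.array([.527,-.036,0]); Rb=Ro.from_euler('z',yaw).as_matrix()
p=Rb.T@(o["eef_pos"]-B); R=Ro.from_quat(o["tool_rot"]).as_matrix(); Rt=Rb.T@R
print("t",o["clock"],"board mm",(p*1000).round(1),"yawerr",np.degrees(np.arctan2(Rt[1,0],Rt[0,0])).round(2),"toolz",Rt[:,2].round(3),"F",o["ft_force"].round(1),"w",o["grip_width"])
for a in sys.argv[1:]:
    t=np.array([float(s) for s in a.split(",")]); print("to",t,"tool delta",(Rt.T@(t-p*1000)).round(1)); p=t/1000
E
python3 go.py 76,52,150 76,52,68 76,-117,68
```

```text
t 3.15 board mm [-31.8 -25.5 238.4] yawerr -3.44 toolz [-0.017 -0.024 -1.   ] F [0.1 0.2 0.7] w 0.01689352991039816
to [ 76.  52. 150.] tool delta [104.3 -86.   84.7]
to [76. 52. 68.] tool delta [ 1.2 -2.1 82. ]
to [  76. -117.   68.] tool delta [ 10.2 168.6   4.1]
```

Emit:
{"method": "apply_moves", "body": {"moves": [[[0,0,0,-1.7],[0,0,0,-1.7],[14,-10,10,0],[14,-10,10,0],[14,-10,10,0],[14,-10,10,0],[14,-10,10,0],[14,-10,10,0],[14,-10,10,0],[14,-10,10,0]]], "hand": -0.72}}

```text
clock: 4.15
eef_pos: [0.6116, 0.0111, 0.1532]
tool_rot: [0.995, -0.103, -0.012, 0.01]
ft_force: [0.2, -0.3, -0.3]
grip_width: 0.012
```

```bash
python3 go.py 76,52,100 76,52,68
```

```text
t 4.15 board mm [ 71.3  65.5 153.2] yawerr 1.51 toolz [-0.021 -0.023 -1.   ] F [ 0.2 -0.3 -0.3] w 0.012026595039608323
to [ 76.  52. 100.] tool delta [ 5.4 12.4 53.4]
to [76. 52. 68.] tool delta [ 0.7 -0.7 32. ]
```

Emit:
{"method": "apply_moves", "body": {"moves": [[[0,0,0,1.5],[1,2,8,0],[1,2,8,0],[1,2,8,0],[1,2,8,0],[1,2,8,0],[1,2,8,0],[0,0,5,0],[0,0,0,0],[0,0,0,0]]]}}

```text
clock: 5.15
eef_pos: [0.6095, -0.0017, 0.0949]
tool_rot: [0.993, -0.114, -0.014, 0.011]
ft_force: [0.7, -0.1, -0.0]
grip_width: 0.0122
```

```bash
python3 go.py 76,52,68 76,-117,68
```

```text
t 5.15 board mm [72.3 52.5 94.9] yawerr 0.27 toolz [-0.026 -0.024 -0.999] F [ 0.7 -0.1 -0. ] w 0.012172262069207468
to [76. 52. 68.] tool delta [ 4.4 -0.1 26.8]
to [  76. -117.   68.] tool delta [ -0.8 168.9   4.1]
```

Emit:
{"method": "apply_moves", "body": {"moves": [[[0.6,0,4,0],[0.6,0,4,0],[0.6,0,4,0],[0.6,0,4,0],[0.6,0,3,0],[0.6,0,3,0],[0.5,0,2,0],[0,0,2,0],[0,0,1,0],[0,0,0,0]]]}}

```text
clock: 6.15
eef_pos: [0.6138, -0.0028, 0.0662]
tool_rot: [0.993, -0.114, -0.013, 0.01]
ft_force: [-0.4, 0.2, 0.1]
grip_width: 0.0119
```

```bash
python3 go.py 76,52,67 76,-117,67; python3 - <<'E'
from workcell import cams
import cv2
c=cams.camera("wrist"); cv2.imwrite("pics/w1.png",c["color"][:,:,::-1])
E
```

```text
t 6.15 board mm [76.8 52.5 66.2] yawerr 0.31 toolz [-0.024 -0.024 -0.999] F [-0.4  0.2  0.1] w 0.011893087806700814
to [76. 52. 67.] tool delta [-0.8  0.5 -0.8]
to [  76. -117.   67.] tool delta [ -0.9 168.9   4. ]
```

View pics/w1.png

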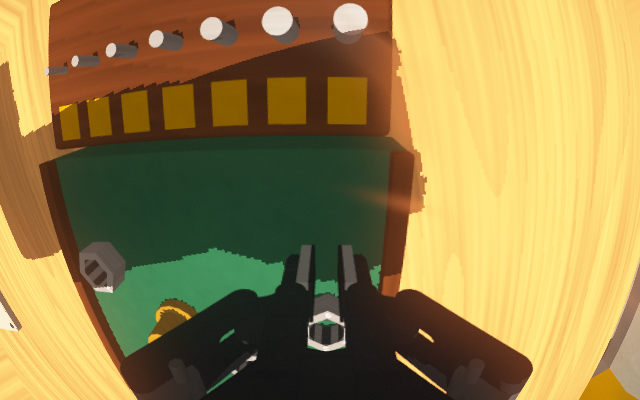

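The nut shows at (327,330), lined up with the gap between the fingers (308–345), and the right finger is clear of the batten.

Emit:
{"method": "apply_moves", "body": {"moves": [[[0,9,0.2,0],[0,9,0.2,0],[0,9,0.2,0],[0,9,0.2,0],[0,9,0.2,0],[0,9,0.2,0],[0,9,0.2,0],[0,9,0.2,0],[0,9,0.2,0],[0,9,0.2,0]]]}}

```text
clock: 7.2
eef_pos: [0.5919, -0.0984, 0.0672]
tool_rot: [0.993, -0.114, -0.013, 0.011]
ft_force: [-0.2, 0.8, 0.3]
grip_width: 0.0119
```

```bash
python3 go.py 76,-117,67
```

```text
t 7.2 board mm [ 77.6 -45.7  67.2] yawerr 0.28 toolz [-0.022 -0.024 -0.999] F [-0.2  0.8  0.3] w 0.011858593867976799
to [  76. -117.   67.] tool delta [-1.9 71.3  1.9]
```

Emit:
{"method": "apply_moves", "body": {"moves": [[[-0.2,8,0.2,0],[-0.2,8,0.2,0],[-0.2,8,0.2,0],[-0.2,8,0.2,0],[-0.2,8,0.2,0],[-0.2,8,0.2,0],[-0.2,8,0.2,0],[-0.2,8,0.2,0],[-0.2,4,0.2,0],[0,0,0,0]]]}}

```text
clock: 8.2
eef_pos: [0.5728, -0.1716, 0.0671]
tool_rot: [0.993, -0.115, -0.012, 0.011]
ft_force: [0.4, 0.2, -0.3]
grip_width: 0.0114
```

```bash
python3 go.py 76,-117,110 25,12,110 25,12,67; python3 - <<'E'
from workcell import cams
import cv2
c=cams.camera("top"); cv2.imwrite("pics/t1.png",cv2.resize(c["color"][150:310,230:450,::-1],None,fx=3,fy=3))
E
```

```text
t 8.2 board mm [  76.  -121.3   67.1] yawerr 0.19 toolz [-0.022 -0.024 -0.999] F [ 0.4  0.2 -0.3] w 0.011354460403104066
to [  76. -117.  110.] tool delta [ -0.9  -3.3 -43. ]
to [ 25.  12. 110.] tool delta [ -50.6 -129.2   -2. ]
to [25. 12. 67.] tool delta [ 1. -1. 43.]
```

View pics/t1.png

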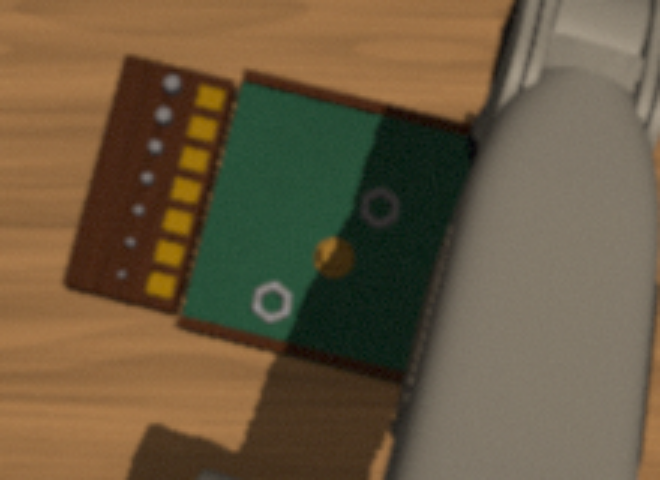

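Nut 1 has left the board; nuts 2 and 3 and the bushing are where they were.

Emit:
{"method": "apply_moves", "body": {"moves": [[[0,0,-10,0],[0,0,-12,0],[0,0,-12,0],[0,0,-12,0],[-8,-20,0,0],[-10,-26,0,0],[-10,-26,0,0],[-10,-26,0,0],[-8,-20,0,0],[0,0,0,0]]]}}

```text
clock: 9.25
eef_pos: [0.5607, -0.0403, 0.1249]
tool_rot: [0.993, -0.115, -0.005, 0.011]
ft_force: [0.3, -0.2, -0.6]
grip_width: 0.0119
```

```bash
python3 go.py 25,14,67
```

```text
t 9.25 board mm [ 33.8   3.7 124.9] yawerr 0.24 toolz [-0.008 -0.022 -1.   ] F [ 0.3 -0.2 -0.6] w 0.011875737075886924
to [25. 14. 67.] tool delta [ -8.3 -11.7  57.7]
```

Emit:
{"method": "apply_moves", "body": {"moves": [[[-3,-4,0,0],[-3,-4,0,0],[-2,-3,6,0],[0,0,9,0],[0,0,9,0],[0,0,9,0],[0,0,7,0],[0,0,5,0],[0,0,2,0],[0,0,0,0]]]}}

```text
clock: 10.25
eef_pos: [0.5548, -0.0311, 0.0738]
tool_rot: [0.993, -0.116, -0.005, 0.011]
ft_force: [0.2, -0.3, 0.0]
grip_width: 0.0122
```

```bash
python3 go.py 25,14,67 25,-120,67
```

```text
t 10.25 board mm [25.9 11.2 73.8] yawerr 0.02 toolz [-0.008 -0.024 -1.   ] F [ 0.2 -0.3  0. ] w 0.012233959219036174
to [25. 14. 67.] tool delta [-0.9 -3.   6.8]
to [  25. -120.   67.] tool delta [ -0.  134.    3.2]
```

Emit:
{"method": "apply_moves", "body": {"moves": [[[-0.4,0,3,0],[-0.4,0,3,0],[0,0,1,0],[0,6,0.2,0],[0,9,0.2,0],[0,9,0.2,0],[0,9,0.2,0],[0,9,0.2,0],[0,9,0.2,0],[0,9,0.2,0]]]}}

```text
clock: 11.25
eef_pos: [0.54, -0.0941, 0.0678]
tool_rot: [0.993, -0.116, -0.004, 0.011]
ft_force: [0.4, 0.3, 0.2]
grip_width: 0.0124
```

```bash
python3 go.py 25,-120,67
```

```text
t 11.25 board mm [ 26.1 -53.5  67.8] yawerr 0.05 toolz [-0.005 -0.023 -1.   ] F [0.4 0.3 0.2] w 0.01237752789332501
to [  25. -120.   67.] tool delta [-1.2 66.4  2.3]
```

Emit:
{"method": "apply_moves", "body": {"moves": [[[-0.1,8,0.3,0],[-0.1,8,0.3,0],[-0.1,8,0.3,0],[-0.1,8,0.3,0],[-0.1,8,0.3,0],[-0.1,8,0.3,0],[-0.1,8,0.3,0],[-0.1,6,0.2,0],[0,2,0,0],[0,0,0,0]]]}}

```text
clock: 12.25
eef_pos: [0.5226, -0.1637, 0.067]
tool_rot: [0.993, -0.117, -0.004, 0.011]
ft_force: [0.4, -0.7, 0.0]
grip_width: 0.0123
```

```bash
python3 go.py 25,-120,120 -75,84,120 -75,84,67
```

```text
t 12.25 board mm [  25.3 -125.2   67. ] yawerr -0.08 toolz [-0.004 -0.024 -1.   ] F [ 0.4 -0.7  0. ] w 0.012342875054995723
to [  25. -120.  120.] tool delta [ -0.5  -4.  -53.1]
to [-75.  84. 120.] tool delta [-100.3 -203.8   -4.4]
to [-75.  84.  67.] tool delta [ 0.2 -1.2 53. ]
```

Emit:
{"method": "apply_moves", "body": {"moves": [[[0,0,-10,0],[0,0,-13,0],[0,0,-14,0],[0,0,-14,0],[0,0,-4,0],[-10,-20,0,0],[-13,-26,0,0],[-13,-26,0,0],[-13,-26,0,0],[-10,-20,0,0]]]}}

```text
clock: 13.25
eef_pos: [0.4946, -0.0303, 0.1253]
tool_rot: [0.993, -0.118, -0.001, 0.011]
ft_force: [0.8, 0.1, 0.2]
grip_width: 0.012
```

```bash
python3 go.py -75,84,120
```

```text
t 13.25 board mm [-32.8  -2.  125.3] yawerr -0.19 toolz [ 0.001 -0.023 -1.   ] F [0.8 0.1 0.2] w 0.01196319874235268
to [-75.  84. 120.] tool delta [-42.5 -85.9   3.3]
```

Emit:
{"method": "apply_moves", "body": {"moves": [[[-5,-10,0,0],[-9,-18,0,0],[-10,-20,0,0],[-9,-18,0,0],[-5,-10,0,0],[-2,-4,5,0],[0,0,10,0],[0,0,10,0],[0,0,8,0],[0,0,0,0]]]}}

```text
clock: 14.25
eef_pos: [0.4737, 0.0592, 0.0875]
tool_rot: [0.993, -0.117, -0.0, 0.012]
ft_force: [-0.2, 0.2, -0.3]
grip_width: 0.0118
```

```bash
python3 go.py -75,84,67 -75,-120,67; python3 - <<'E'
from workcell import cams
import cv2
c=cams.camera("top"); cv2.imwrite("pics/t2.png",cv2.resize(c["color"][150:310,230:450,::-1],None,fx=3,fy=3))
E
```

```text
t 14.25 board mm [-73.9  80.3  87.5] yawerr -0.08 toolz [ 0.002 -0.025 -1.   ] F [-0.2  0.2 -0.3] w 0.011769255700022432
to [-75.  84.  67.] tool delta [-1.1 -4.2 20.4]
to [ -75. -120.   67.] tool delta [  0.3 203.9   5.1]
```

View pics/t2.png

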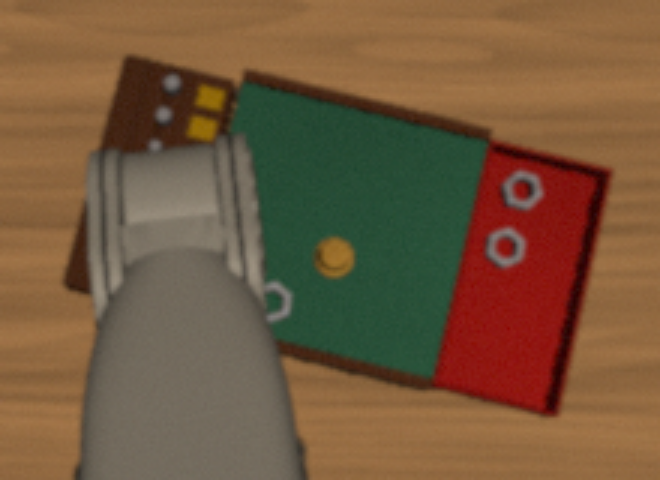

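Nuts 1 and 2 lie flat in the tray at crop (522,190) and (505,248); nut 3 is at (272,302) and the bushing is unmoved.

Emit:
{"method": "apply_moves", "body": {"moves": [[[-0.5,-2,0,0],[-0.5,-2,3,0],[0,0,5,0],[0,0,4,0],[0,0,3,0],[0,0,3,0],[0,0,2,0],[0,0,0,0],[0,0,0,0],[0,0,0,0]]]}}

```text
clock: 15.3
eef_pos: [0.4748, 0.0626, 0.0668]
tool_rot: [0.993, -0.118, 0.001, 0.012]
ft_force: [0.4, -0.4, -0.0]
grip_width: 0.0125
```

```bash
python3 go.py -75,84,67 -75,-120,67
```

```text
t 15.3 board mm [-73.6  83.8  66.8] yawerr -0.15 toolz [ 0.004 -0.024 -1.   ] F [ 0.4 -0.4 -0. ] w 0.012459866330393627
to [-75.  84.  67.] tool delta [-1.4 -0.2 -0.2]
to [ -75. -120.   67.] tool delta [  0.5 203.9   4.9]
```

Emit:
{"method": "apply_moves", "body": {"moves": [[[-0.5,3,0,0],[-0.5,9,0.2,0],[0,9,0.2,0],[0,9,0.2,0],[0,9,0.2,0],[0,9,0.2,0],[0,9,0.2,0],[0,9,0.2,0],[0,9,0.2,0],[0,9,0.2,0]]]}}

```text
clock: 16.3
eef_pos: [0.4525, -0.0259, 0.0676]
tool_rot: [0.993, -0.118, 0.001, 0.012]
ft_force: [0.1, 0.4, 0.8]
grip_width: 0.0116
```

```bash
python3 go.py -75,-120,67
```

```text
t 16.3 board mm [-74.8  -7.4  67.6] yawerr -0.16 toolz [ 0.006 -0.024 -1.   ] F [0.1 0.4 0.8] w 0.011594573101702676
to [ -75. -120.   67.] tool delta [1.000e-01 1.125e+02 3.200e+00]
```

Emit:
{"method": "apply_moves", "body": {"moves": [[[0,9,0.3,0],[0,9,0.3,0],[0,9,0.3,0],[0,9,0.3,0],[0,9,0.3,0],[0,9,0.2,0],[0,9,0.2,0],[0,8,0.2,0],[0,8,0.2,0],[0,8,0.2,0]]]}}

```text
clock: 17.3
eef_pos: [0.4303, -0.1183, 0.0672]
tool_rot: [0.993, -0.118, 0.002, 0.012]
ft_force: [-0.0, 0.5, 0.3]
grip_width: 0.012
```

```bash
python3 go.py -75,-120,67
```

```text
t 17.3 board mm [ -75.  -102.5   67.2] yawerr -0.17 toolz [ 0.006 -0.024 -1.   ] F [-0.   0.5  0.3] w 0.011978566091822651
to [ -75. -120.   67.] tool delta [ 0.  17.5  0.6]
```

Finish the push, then rise and withdraw toward the rack end so the tray is visible.

Emit:
{"method": "apply_moves", "body": {"moves": [[[0,7,0.2,0],[0,7,0.2,0],[0,6,0,0],[0,2,0,0],[0,0,0,0],[0,0,-10,0],[0,0,-15,0],[0,0,-20,0],[0,0,-20,0],[0,0,-15,0]]]}}

```text
clock: 18.3
eef_pos: [0.4226, -0.1389, 0.1501]
tool_rot: [0.993, -0.118, -0.001, 0.011]
ft_force: [-0.3, -0.4, 0.0]
grip_width: 0.012
```

Emit:
{"method": "apply_moves", "body": {"moves": [[[0,-15,-5,0],[0,-25,-5,0],[0,-25,-5,0],[0,-25,-5,0],[0,-25,-5,0],[0,-25,-5,0],[0,-25,0,0],[0,-15,0,0],[0,-5,0,0],[0,0,0,0]]]}}

```text
clock: 19.3
eef_pos: [0.4707, 0.0513, 0.1887]
tool_rot: [0.993, -0.116, 0.007, 0.011]
ft_force: [-0.1, -0.1, -1.2]
grip_width: 0.0121
```

```bash
python3 go.py; python3 - <<'E'
from workcell import cams
from h import *
import pickle
c=cams.camera("top"); s=cams.camera("scene"); d=pickle.load(open("c0.pkl","rb"))
a=c["color"][150:310,160:520]; b=s["color"][90:300,130:520]
cv2.imwrite("pics/f.png",np.vstack([cv2.resize(a,(640,284)),cv2.resize(b,(640,310))[:, :]])[:,:,::-1])
E
```

```text
t 19.3 board mm [-75.   71.9 188.7] yawerr 0.12 toolz [ 0.016 -0.02  -1.   ] F [-0.1 -0.1 -1.2] w 0.012128608096157444
```

View pics/f.png

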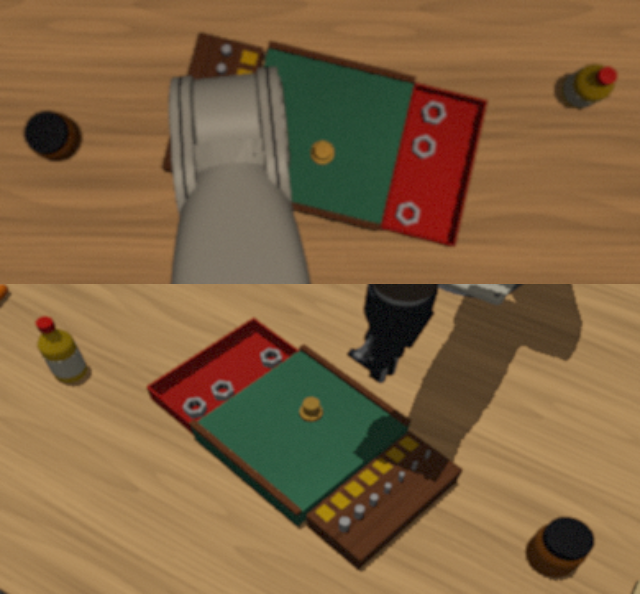

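All three nuts are in the tray: at (434,112), (424,146) and (408,213) in the top part of the picture, and at (194,406), (222,389) and (270,356) in the scene part. The bushing, bottle and jar are upright. I'll check the nut heights by triangulation before handing in.

```bash
python3 - <<'E'
from h import *
import pickle
d=pickle.load(open("c0.pkl","rb")); y=np.radians(-13.4); ex=np.array([np.cos(y),np.sin(y)]); ey=np.array([-ex[1],ex[0]])
T=np.array([.527,-.036])-.166*ey
for t,s in (((434,112),(194,406)),((424,146),(222,389)),((408,213),(270,356))):
    tp=(160+t[0]*360/640,150+t[1]*160/284); sp=(130+s[0]*390/640,90+(s[1]-284)*210/310)
    p=tri([d["top"],d["scene"]],[tp,sp]); q=p[:2]-T; print(p.round(3),"in tray",(q@ex).round(3),(q@ey).round(3))
from workcell import workorder
print(workorder.job_done())
E
```

```text
[ 0.566 -0.203  0.01 ] in tray 0.076 0.013
[ 0.514 -0.187  0.01 ] in tray 0.023 0.016
[ 0.415 -0.163  0.012] in tray -0.079 0.016
the job is handed in; nothing more can be done
None
```

I swept all three nuts off the open end into the red tray and handed the job in at about 19.4 s. I pushed each one along its own lane with the nearly closed fingertips, about 5 mm above the board, and did not lift any of them.

**Nuts:** Triangulated from the two fixed cameras, they sit at about (76, 13), (23, 16) and (−79, 16) mm from the tray centre. Their heights measure 10–12 mm above the bench, well below the 38 mm rim.

**Bushing, bottle and jar:** The final pictures show them upright with no visible shift. I judged this by eye and did not measure it.

**Arm:** It ended about 0.19 m up, clear of everything. Wrist force readings, taken at the end of each one-second move, stayed within about 1.5 N.

**Disagreements:** The different views of the nuts' starting positions agreed to about 3 mm, and no check failed. The bushing's views differed by up to 9 mm, but it only had to be avoided.

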